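# Hang the trimmings pail on the counter stand

## Task

Get the empty steel trimmings pail up off the carving counter. While it still stands on the counter, swing its folded bail upright; then hang the pail by the bail's grip bar across both prongs of the double hook on the stand, so that it hangs upright and still. Never tip the pail over, and leave the shaker, the sauce bottle and the toy pig where they are.

Things in the scene. Friction and masses are not known exactly. Their poses are not given: they have to be found in the camera images.
- pail_center (a point): Open steel pail, loose: 85 mm tall, 108 mm across the rim, 88 mm at the foot, about 0.5 kg. Point: on its axis, 42.5 mm above the foot; z up. Ears on its +y and -y sides, out to 60 mm, carry the bail; the hinge line runs along y through the axis, 32.5 mm above this point. The bail starts folded to the pail's -x side, which roughly faces the robot.
- bail (a joint): Swing bail angle, rad: 0 = upright (along the pail's z), positive = leaning to the pail's -x side, 1.57 = level; starts at 1.2 to 1.5; limits -1.55, 1.55. The hinge is a little stiff (0.026 N m): the bail stays where it is left and about 0.6 N at the grip bar swings it. A hard sideways push tips the pail instead.
- bail_grip (a point): Middle of the bail's grip bar, 80 mm from the hinge line. Bail: 7 mm wire bow, arms 62 mm either side, straight bar between them with a dark wood roller (14 mm diameter) on its middle 44 mm. y along the bar, z from hinge to bar. Folded, it lies about 20 mm outside the rim with free space below and outside; upright, 155 mm above the counter.
- hook_seat (a point): Where the middle of the bar rests once hung: midway between the two prongs of the fixed stand's double hook, 243 mm above the counter. y = along the hung bar, z up. Prongs: 8 mm bars 40 mm either side in y, reaching to -x. Pass the raised bail over both tips from the -x side (prongs between bar and pail), then lower the bar onto both, roller between.
- prong_tip (a point): Tip of the prong on the +y side, 26 mm above the seat and 24 mm farther out in -x (same axes as the seat). From the tips the prongs drop to the seat, then rise 12 mm to a crossbar on the post. Post: 16 mm diameter, 84 mm from the seat in +x, its top 10 mm above the seat; round foot 140 mm across.
- shaker_center (a point): Amber glass shaker with a steel cap, 54 mm diameter, 75 mm tall; the point is half-way up. To be left alone.
- sauce_center (a point): Sauce bottle, 60 mm diameter, 170 mm tall; the point is half-way up. To be left alone.
- pig_center (a point): Small black toy pig, about 85 mm long, 60 mm tall; the point is at its middle. To be left alone.
Not all that is in view belongs to the job. What is shaped like the part that bears pail_center but purple is not meant.

How it is judged:
On the way:
1. the bail is swung to within 0.35 rad of upright while the pail stands on the counter (value of joint bail between -0.35 and 0.35 rad and height (world z) of pail_center below 0.05 m and angle between pail_center's own z axis and vertical below 0.12 rad), for 0.2 s.
At the end, for the whole second after the job is handed in: The pail hangs on the double hook off the counter: mid grip bar at most 30 mm from the seat towards the post, 15 mm towards the tips, 20 mm sideways, 10 mm in height; bar within 0.2 rad of square to the prongs; pail within 0.35 rad of upright and slower than 50 mm/s (x of bail_grip in the frame of hook_seat between -0.015 and 0.03 m and y of bail_grip in the frame of hook_seat between -0.02 and 0.02 m and z of bail_grip in the frame of hook_seat between -0.01 and 0.01 m and angle between the y axis of bail_grip and the y axis of hook_seat, either way round below 0.2 rad and angle between pail_center's own z axis and vertical below 0.35 rad and height (world z) of pail_center above 0.1 m and linear speed of pail below 0.05 m/s); the robot touches nothing.
It fails at once if the pail is tipped over (more than 0.8 rad) (angle between pail_center's own z axis and vertical above 0.8 rad).
It fails at once if the shaker, sauce bottle or toy pig is shifted by more than 25 mm or knocked over (distance of any of shaker_center, sauce_center, pig_center from where it was at the start of the episode above 0.025 m).
It also fails if it takes over 72 s, if anything falls off the work surface, if the arm or the gripper's body presses on something with over 40 N, if the wrist force passes 120 N, or if a joint passes its speed limit or range.

## Robot

A 6-joint arm with a two-finger parallel gripper is mounted at the origin on the work surface. World frame = base frame: x ahead of the robot, y to its left, z up, the work surface at z = 0. Lengths are in m, angles in rad, forces in N, time in s.
With the tool pointing down it reaches from about 0.35 to 0.85 m from the base axis. Payload 8.1 kg.
Tool frame: the origin (TCP) lies at the centre of the arm's flange, where the gripper is bolted on; the fingertips stand nose_length ahead of it and the grasp point (between the pads) lies 155 mm ahead of it (nose_length is the distance from the TCP to the fingertips, in m); z points along the fingers, y is the line along which they close (so a half turn about z gives the same grasp; the last joint's range is limited). The gripper opens to 85 mm and grips with 20 to 120 N. Pads are 22 mm wide; open, the fingers measure 114 mm over their backs; the gripper's body (76 mm by 85 mm) begins 54 mm behind the grasp point. The pads swing forward as they close: fully open they stand 13 mm farther back than shut.
Start: joints at [1.169, 0.13, 1.488, -0, 1.523, -0.085], TCP at [0.187, 0.57, 0.405] pointing down, gripper open.
Joint ranges: [-2.96, 2.96], [-0.89, 2.26], [0.02, 2.5], [-1.34, 4.48], [0, 2.73], [-2.66, 2.66]. Speed limits (rad/s): [2.39, 2.39, 2.79, 3.14, 3.14, 3.14].

## Interface

Orientations are given as a unit quaternion [x, y, z, w].
In Python, from plant import * gives the robot as it stands.
- The arm moves only by the tool arm_command, never from a script. Its argument "rows" is text: rows parted by semicolons, each of 7 numbers parted by spaces: the shift along the world's x, y, z in m, then the turn, a rotation vector about the world's x, y, z in degrees, then the closure, from -1 (fully open) to 1 (shut). A call has exactly 8 rows; each row shifts and turns the commanded pose from where the row before left it; what a row does not reach is not made up. A row lasts 1/10 s, in which the tool goes at most 50 mm and 8.59 degrees, less where a joint would pass 70% of its speed; a pose out of reach is approached as far as the arm can. A call is refused whole if a number of a shift passes 0.05 or a number of a turn 8.59, either way. A call with a gripper value outside its range is refused whole. The fingers move at their own pace and stop on an object; "squeeze" is the grip in N (left out, the last holds). Time passes only in rows, so rows that do not move let the fingers close, or fill a call up. It gives the time, the measured TCP pose, the force, the opening and the grip force at its end, in the units of the state.
- read_state(): the state, without advancing time (a new reading comes with each control period).
- grab_frame(name): name is "side" or "top" or "wrist"; returns a dict with "color" (400x640x3 uint8, red, green, blue), "z_map" (400x640 float32, m along the optical axis (not along the pixel's ray), 0 where there is no reading), "fov_y" (degrees; the focal length in pixels is half the picture's height over the tangent of half this angle, whatever the lens; pixels are square), "cx", "cy" (the principal point, pixels), "extrinsics" (4x4, takes a point from camera to world coordinates). Camera axes: x right, y down, z forward; pixel columns grow to the right and rows downward; lengths in m; the calibration is good to about 2 mm. A picture is of the moment at which its call begins.
- sign_off(): hands the job in; it is judged then, once.
The state is a dict: "time_s": time; "joint_pos": joint angles; "dq": joint speeds; "joint_torque": joint torques, N m; "tcp_pos": TCP position; "tool_rot": TCP orientation; "ft_force": force on the tool from outside, world axes, zero at the start; "ft_torque": the same for the moment, N m; "width": finger opening in m; "finger_force": force on a finger pad.
Only numpy, scipy, OpenCV 4.12 (cv2) and the standard library are available. Lean on these libraries where they do the work, as an engineer would, in place of code of your own. Each camera call takes 0.05 s, during which the arm holds its last target. There are 200 camera calls.

## Working session

There is one attempt and no reset: what is moved stays moved. The work goes in short steps, Python scripts to look and compute and a tool call to move; the robot and the scene stay as the last step left them, time stands still between calls to the robot, and variables do not carry over. Pictures are saved under pics/ and viewed, at most 10 in all, crops included, and the job is handed in when it is done.

Besides the shell and the picture viewer there is one more tool, called after "Request:" as name(argument=value, ...) on one line, values as JSON. arm_command: Moves the arm, as the interface text tells. Its arguments: {"type":"object","properties":{"rows":{"type":"string"},"squeeze":{"type":"number"}},"required":["rows"]}

```bash
ls; mkdir -p pics
cat > h.py <<'E'
from plant import *
import numpy as np, cv2
def snap(n):
    f=grab_frame(n); np.savez('f_%s.npz'%n,**{k:np.array(v) for k,v in f.items()}); return f
def cloud(f):
    h,w=f['z_map'].shape; fl=h/2/np.tan(np.radians(float(f['fov_y']))/2)
    v,u=np.mgrid[:h,:w]; z=f['z_map']
    p=np.stack([(u-f['cx'])/fl*z,(v-f['cy'])/fl*z,z],-1)
    E=np.array(f['extrinsics']); return p@E[:3,:3].T+E[:3,3]
E
python3 - <<'E'
from h import *
s=read_state(); print({k:np.round(v,3) for k,v in s.items()})
for n in ['top','side']:
    f=snap(n); cv2.imwrite('pics/%s0.png'%n,f['color'][:,:,::-1]); print(n,np.round(f['extrinsics'],3).tolist(),f['fov_y'])
E
```

```text
pics
{'time_s': np.float64(0.0), 'joint_pos': array([ 1.169,  0.131,  1.489, -0.   ,  1.523, -0.085]), 'dq': array([-0.002, -0.   ,  0.001,  0.001, -0.   ,  0.001]), 'joint_torque': array([-0.0000e+00, -5.6937e+01, -5.0057e+01, -0.0000e+00,  1.4000e-02,
       -0.0000e+00]), 'tcp_pos': array([0.187, 0.57 , 0.404]), 'tool_rot': array([ 0.158,  0.987, -0.001, -0.   ]), 'ft_force': array([ 0.044, -0.273, -0.552]), 'ft_torque': array([-0.034,  0.01 ,  0.016]), 'finger_force': np.float64(0.0), 'width': np.float64(0.085)}
top [[0.02, -0.991, 0.13, 0.506], [-1.0, -0.018, 0.012, 0.126], [-0.009, -0.13, -0.991, 1.051], [0.0, 0.0, 0.0, 1.0]] 56.06097450344785
side [[-0.975, -0.168, 0.143, 0.459], [-0.22, 0.729, -0.648, 0.887], [0.004, -0.664, -0.748, 1.046], [0.0, 0.0, 0.0, 1.0]] 55.5768037189321
```

View pics/top0.png

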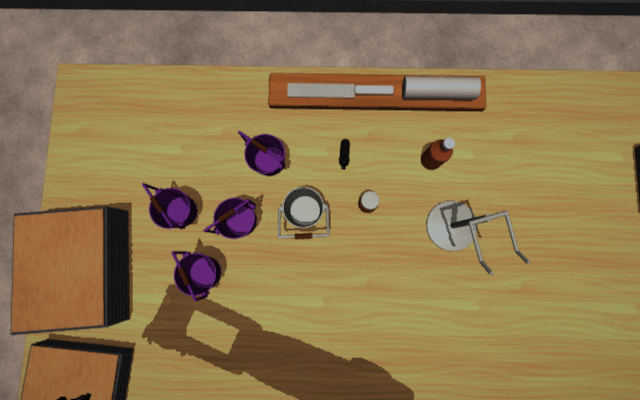

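View pics/side0.png

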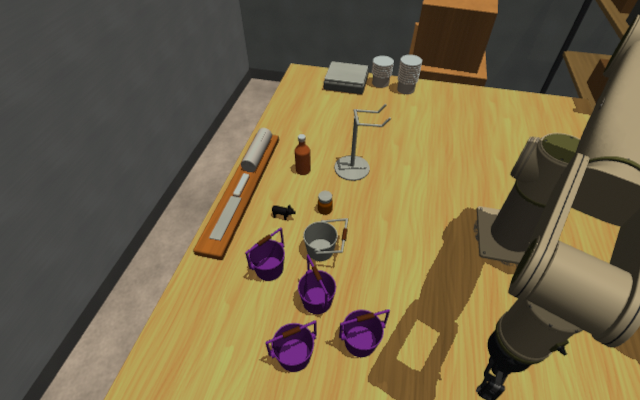

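Top view: the steel pail is at (303,207) with its roller at (303,236). The hook's prong tips are at (490,271) and (527,262), and its foot is at (452,226). The shaker is at (369,201), the pig at (345,153) and the bottle at (437,152). Purple decoys stand left of the pail. Next I measure these positions.

Run:
```python
from h import *
f=dict(np.load('f_top.npz')); P=cloud(f); c=f['color'].astype(int)
x,y,z=P[...,0],P[...,1],P[...,2]
ok=f['z_map']>0
def reg(u0,u1,v0,v1,m):
    k=np.zeros(ok.shape,bool); k[v0:v1,u0:u1]=1; return k&m&ok
# pail rim
k=reg(270,340,180,228,(z>.075)&(z<.10)); q=P[k]
def circ(q):
    A=np.c_[2*q[:,:2],np.ones(len(q))]; s=np.linalg.lstsq(A,(q[:,:2]**2).sum(1),rcond=None)[0]; return s[:2],np.sqrt(s[2]+s[:2]@s[:2])
print('rim',len(q),circ(q),q[:,2].mean(), q.min(0),q.max(0))
# roller
R,G,B=c[...,0],c[...,1],c[...,2]
k=reg(285,325,225,248,(z>.05)); q=P[k]; print('bar all',len(q),q.mean(0))
k=k&(R<130)&(R>G*1.5); q=P[k]; print('roller',len(q),q.mean(0),q.min(0),q.max(0))
k=reg(275,335,230,245,(z>.05)); q=P[k]; d=np.linalg.svd(q[:,:2]-q[:,:2].mean(0))[2][0]; print('bar',len(q),d,q.min(0),q.max(0),np.median(q[:,2]))
# hook
k=reg(420,540,195,280,(z>.2)); q=P[k]; print('hook',len(q),q.min(0),q.max(0))
for v in range(205,280,5):
    u=np.where(k[v])[0]
    print(v,[(a,*np.round(P[v,a],3)) for a in u][:14:2])
for n,b in dict(sh=(355,385,185,215),pig=(335,355,135,172),sau=(420,460,135,170)).items():
    k=reg(*b,z>.02); q=P[k]; print(n,len(q),q.min(0),q.max(0))
f=dict(np.load('f_side.npz')); P=cloud(f);z=P[...,2]
m=(f['z_map']>0)&(z>.2)&(z<.3)&(P[...,0]>.4)&(P[...,1]<.0)&(P[...,1]>-.5)
q=P[m]; print('side hook',len(q),q.min(0),q.max(0)); np.save('hs.npy',q)
m=np.zeros(m.shape,bool);m[215:262,298:352]=1;m&=(z>.04)
q=P[m];k=q[:,2]>.078; print('side pail',q.min(0),q.max(0))
cc=f['color'].astype(int);m&=(cc[...,0]<130)&(cc[...,0]>1.5*cc[...,1]);print('roller side',m.sum(),P[m].mean(0),P[m].min(0),P[m].max(0))
```

```text
rim 369 (array([0.60922692, 0.19387312]), np.float64(0.057623162930661345)) 0.08564286747782528 [0.56483608 0.12651165 0.07500852] [0.67087534 0.25938506 0.09962965]
bar all 190 [0.54765419 0.19086417 0.10258556]
roller 74 [0.54342538 0.19201116 0.10968377] [0.53742184 0.17103243 0.1049704 ] [0.5481303  0.21138814 0.1138385 ]
bar 218 [ 0.04515823 -0.99897985] [0.53499812 0.12609035 0.09809301] [0.5594791  0.25576256 0.1138385 ] 0.10759271210861221
hook 668 [ 0.46463917 -0.28478036  0.20040881] [ 0.59876793 -0.1698577   0.27308349]
205 []
210 []
215 [(np.int64(485), np.float64(0.59), np.float64(-0.208), np.float64(0.244)), (np.int64(487), np.float64(0.589), np.float64(-0.21), np.float64(0.251)), (np.int64(489), np.float64(0.59), np.float64(-0.215), np.float64(0.248)), (np.int64(491), np.float64(0.589), np.float64(-0.217), np.float64(0.253)), (np.int64(493), np.float64(0.589), np.float64(-0.221), np.float64(0.253)), (np.int64(495), np.float64(0.59), np.float64(-0.226), np.float64(0.251)), (np.int64(497), np.float64(0.589), np.float64(-0.229), np.float64(0.255))]
220 [(np.int64(473), np
[... 3549 characters left out ...]
 (np.int64(490), np.float64(0.475), np.float64(-0.205), np.float64(0.267))]
275 [(np.int64(491), np.float64(0.465), np.float64(-0.206), np.float64(0.269))]
sh 343 [ 0.61366128 -0.00318493  0.02012446] [0.66292878 0.04676208 0.08097032]
pig 263 [0.72977628 0.07501375 0.03795689] [0.81575551 0.10290418 0.06538837]
sau 695 [ 0.73882567 -0.18539258  0.02001972] [ 0.79647253 -0.12864202  0.17608576]
side hook 2958 [ 0.46531091 -0.4998854   0.20002158] [ 1.75460187e+00 -4.35751672e-04  2.99953283e-01]
side pail [0.45857507 0.1281739  0.04006541] [0.66923056 0.88705581 1.04610882]
roller side 63 [0.57538431 0.2540756  0.12743527] [0.53676244 0.17465367 0.10498559] [0.62555885 0.34382581 0.16173931]
```

Request:
arm_command(rows="0.02 -0.03 0 0 0 -8.59 1;0.03 -0.035 0 0 0 -8.59 1;0.03 -0.035 0 0 0 -8.59 1;0.03 -0.035 0 0 0 -8.59 1;0.03 -0.035 0 0 0 -8.59 1;0.03 -0.035 0 0 0 -8.59 1;0.02 -0.03 0 0 0 -8.59 1;0.01 -0.02 0 0 0 -8.59 1", squeeze=30)

```text
time_s: 0.9
tcp_pos: [0.3882, 0.3129, 0.4043]
tool_rot: [0.691, 0.723, -0.0, 0.0]
ft_force: [0.3, -1.0, -0.0]
width: 0.0003
finger_force: 0.0
```

Run:
```python
from h import *
from scipy.spatial.transform import Rotation as Ro
import plant; print([k for k in dir(plant) if not k.startswith('_')])
s=read_state(); print(s['time_s'],s['tcp_pos'],Ro.from_quat(s['tool_rot']).as_matrix().round(3),s['joint_pos'].round(2),s['width'])
f=snap('wrist'); cv2.imwrite('pics/w1.png',f['color'][:,:,::-1])
P=cloud(f); 
Tr=Ro.from_quat(s['tool_rot']).as_matrix()
print('cam in tool',Tr.T@(f['extrinsics'][:3,3]-s['tcp_pos']))
q=(P-s['tcp_pos'])@Tr  # tool coords
m=(f['z_map']>0)&(q[...,2]>.05)&(q[...,2]<.2)&(abs(q[...,0])<.05)&(abs(q[...,1])<.09); print(m.sum()); 
if m.sum(): print(q[m].min(0),q[m].max(0))
```

```text
['MotionError', 'grab_frame', 'nose_length', 'read_state', 'sign_off']
0.9 [0.38821377 0.31291307 0.40427025] [[-0.046  0.999 -0.   ]
 [ 0.999  0.046 -0.001]
 [-0.001 -0.    -1.   ]] [ 0.58 -0.15  1.76 -0.    1.52  0.53] 0.00028405836668149285
cam in tool [ 0.07229011 -0.0016829   0.03051216]
44899
[-0.01138219 -0.06343645  0.07861292] [0.02120316 0.06041637 0.16968712]
```

```bash
cat > path.py <<'E'
from h import *
print('nose',nose_length, read_state()['tcp_pos'])
H=np.array([.617,.075]);y=.194
def tcp(a,t,gap,past,half=.0145):
    B=H+.08*np.array([-np.sin(a),np.cos(a)]); d=np.array([np.sin(t),-np.cos(t)]); n=np.array([np.cos(t),np.sin(t)])
    return B-n*(.007+half+gap)-d*(nose_length-past)
for a,t,g in [(1.2,.8,.05),(1.2,.8,.012)]+[(a,.8*a/1.2,.0) for a in np.linspace(1.2,0,9)]:
    print(round(a,2),round(np.degrees(t),1),tcp(a,t,g,.018).round(3))
E
python3 path.py
```

```text
nose 0.1734 [0.38894466 0.31135824 0.40423084]
1.2 45.8 [0.381 0.161]
1.2 45.8 [0.408 0.188]
1.2 45.8 [0.416 0.197]
1.05 40.1 [0.431 0.22 ]
0.9 34.4 [0.449 0.241]
0.75 28.6 [0.469 0.26 ]
0.6 22.9 [0.492 0.276]
0.45 17.2 [0.516 0.289]
0.3 11.5 [0.541 0.299]
0.15 5.7 [0.568 0.307]
0.0 0.0 [0.596 0.31 ]
```

View pics/w1.png

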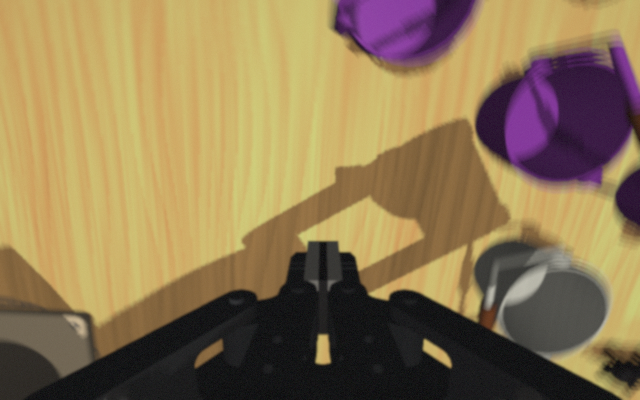

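Request:
arm_command(rows="-0.004 -0.015 -0.015 0.26 -5.7 0 1;-0.004 -0.016 -0.018 0.26 -5.7 0 1;-0.004 -0.016 -0.02 0.26 -5.7 0 1;-0.004 -0.016 -0.02 0.26 -5.7 0 1;-0.004 -0.016 -0.02 0.26 -5.7 0 1;-0.004 -0.016 -0.02 0.26 -5.7 0 1;-0.003 -0.016 -0.018 0.26 -5.7 0 1;-0.002 -0.014 -0.013 0.26 -5.7 0 1")

```text
time_s: 1.75
tcp_pos: [0.3646, 0.1958, 0.2635]
tool_rot: [0.635, 0.669, 0.277, 0.27]
ft_force: [11.1, 12.3, -20.3]
width: 0.0001
finger_force: 0.0
```

Request:
arm_command(rows="0.003 0 -0.012 0 0 0 1;0.003 0 -0.018 0 0 0 1;0.003 0 -0.02 0 0 0 1;0.004 0 -0.02 0 0 0 1;0.004 0 -0.018 0 0 0 1;0.004 0 -0.011 0 0 0 1;0 0 0 0 0 0 1;0 0 0 0 0 0 1")

```text
time_s: 2.55
tcp_pos: [0.3865, 0.197, 0.1646]
tool_rot: [0.635, 0.67, 0.275, 0.269]
ft_force: [-0.2, -0.1, -0.3]
width: -0.0001
finger_force: 0.0
```

Run:
```python
from h import *
from scipy.spatial.transform import Rotation as Ro
s=read_state(); R=Ro.from_quat(s['tool_rot']).as_matrix(); print(s['tcp_pos'],R.round(3),s['ft_force'],'tip',s['tcp_pos']+R[:,2]*nose_length)
f=snap('wrist'); P=cloud(f); z=P[...,2]; c=f['color'].astype(int)
q=(P-s['tcp_pos'])@R
ok=(f['z_map']>0)
m=ok&(z>.09)&(z<.125)&(P[...,0]>.5)&(P[...,0]<.57)&(abs(P[...,1]-.19)<.08)
print('bar',m.sum(),P[m].min(0),P[m].max(0),P[m].mean(0))
r=m&(c[...,0]>1.4*c[...,2]); print('roller',r.sum(),P[r].mean(0) if r.sum() else 0,P[r].min(0),P[r].max(0))
t=ok&(q[...,2]>.15)&(q[...,2]<.18)&(abs(q[...,0])<.03)&(abs(q[...,1])<.04); print('tip thickness',q[t].min(0),q[t].max(0))
f2=snap('side'); im=f['color'][:,:,::-1]; im2=f2['color'][:,:,::-1][160:300,220:460]
im2=cv2.resize(im2,(640,373)); cv2.imwrite('pics/m2.png',cv2.resize(np.vstack([im[150:],im2[:340]]),(640,590)))
```

```text
[0.38654197 0.19697427 0.16459623] [[-0.048  0.704  0.709]
 [ 0.999  0.042  0.026]
 [-0.011  0.709 -0.705]] [-0.17746827 -0.06665625 -0.28531707] tip [0.50948798 0.20155943 0.04240452]
bar 5220 [0.53300462 0.18257915 0.09015943] [0.56939295 0.26102996 0.10993087] [0.53764377 0.22062881 0.10375851]
roller 2497 [0.53688608 0.20251126 0.10486692] [0.53300462 0.18257915 0.09704635] [0.5454278  0.21631216 0.10993087]
tip thickness [ 0.00668603 -0.01445877  0.15004674] [0.01231702 0.01262863 0.16881463]
```

View pics/m2.png

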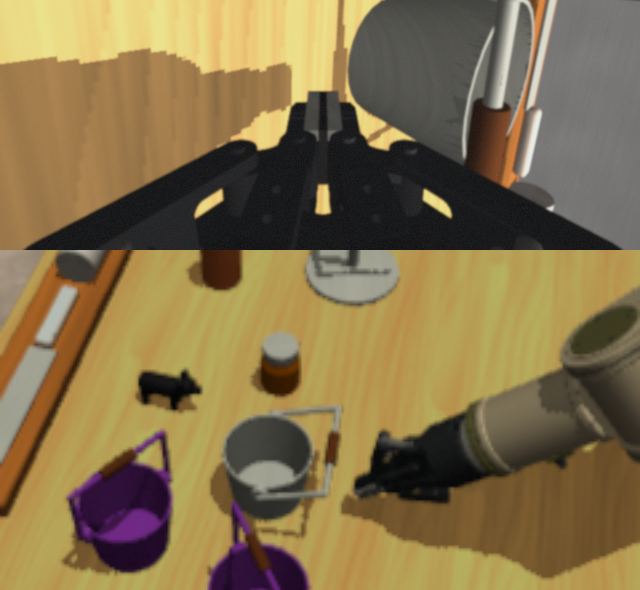

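Request:
arm_command(rows="0.009 -0.004 0.009 0 0 0 1;0.01 -0.003 0.0095 0 0 0 1;0.01 -0.002 0.011 0 0 0 1;0.0075 0.0003 0.0115 -0.13 2.85 0 1;0.0075 0.0003 0.0115 -0.13 2.85 0 1;0.009 0.0004 0.0105 -0.13 2.85 0 1;0.009 0.0004 0.0105 -0.13 2.85 0 1;0.010 0.0004 0.0095 -0.13 2.85 0 1")

```text
time_s: 3.45
tcp_pos: [0.459, 0.1903, 0.2496]
tool_rot: [0.663, 0.7, 0.191, 0.187]
ft_force: [-0.8, -0.8, -0.4]
width: 0.0005
finger_force: 0.3
```

```bash
cat > chk.py <<'E'
from h import *
from scipy.spatial.transform import Rotation as Ro
s=read_state(); R=Ro.from_quat(s['tool_rot']).as_matrix(); print(s['tcp_pos'],'z',R[:,2].round(3),'y',R[:,1].round(3),s['ft_force'].round(1),'tip',s['tcp_pos']+R[:,2]*nose_length)
f=snap('side'); P=cloud(f); z=P[...,2]; c=f['color'].astype(int); ok=f['z_map']>0
m=ok&(abs(P[...,0]-.59)<.1)&(abs(P[...,1]-.19)<.075)&(z<.2)&(z>.05)&(c[...,0]<140)&(c[...,0]>1.6*c[...,1])
print('roller',m.sum(),P[m].mean(0),P[m].min(0),P[m].max(0))
m=ok&(abs(P[...,0]-.617)<.07)&(abs(P[...,1]-.19)<.075)&(abs(z-.085)<.006)
q=P[m]; print('rim',q.min(0),q.max(0))
E
python3 chk.py
```

```text
[0.4589886  0.19026366 0.24964356] z [ 0.514  0.02  -0.857] y [0.856 0.048 0.515] [-0.8 -0.8 -0.4] tip [0.54815588 0.19374902 0.10096738]
roller 39 [0.55409215 0.19842875 0.13207586] [0.54775551 0.1782804  0.11367937] [0.56007477 0.21540795 0.13574861]
rim [0.56359647 0.13218605 0.07901178] [0.66888239 0.26124367 0.09062992]
```

Request:
arm_command(rows="0.010 0.0004 0.0095 -0.13 2.85 0 1;0.0115 0.0005 0.008 -0.13 2.85 0 1;0.0115 0.0005 0.008 -0.13 2.85 0 1;0.012 0.0005 0.0065 -0.13 2.85 0 1;0.012 0.0005 0.0065 -0.13 2.85 0 1;0.0125 0.0005 0.005 -0.13 2.85 0 1;0.0125 0.0005 0.005 -0.13 2.85 0 1;0.0135 0.0006 0.004 -0.13 2.85 0 1")

```text
time_s: 4.3
tcp_pos: [0.5544, 0.1941, 0.3014]
tool_rot: [0.686, 0.724, 0.05, 0.051]
ft_force: [-0.4, 0.4, 1.2]
width: 0.0005
finger_force: 0.2
```

```bash
python3 chk.py
```

```text
[0.55443256 0.1941318  0.30136727] z [ 0.142  0.002 -0.99 ] y [0.988 0.055 0.142] [-0.4  0.4  1.2] tip [0.57911056 0.19440578 0.12973254]
roller 27 [0.59286106 0.20532096 0.15869763] [0.58764594 0.19234145 0.15510255] [0.59833792 0.21957085 0.16192823]
rim [0.56425006 0.1344041  0.07911016] [0.66970609 0.26139405 0.09083198]
```

Request:
arm_command(rows="0.0125 0.0005 0.003 -0.13 2.85 0 1;0.0115 0.0005 0.002 -0.13 2.85 0 1;0.01 0.0005 0.001 -0.13 2.4 0 1;0 0 0 0 0 0 1;-0.02 0 0 0 0 0 1;-0.02 0 0.01 0 0 0 1;0 0 0.03 0 0 0 1;0 0 0.02 0 0 0 1")

```text
time_s: 5.15
tcp_pos: [0.5469, 0.1955, 0.3675]
tool_rot: [0.687, 0.726, -0.001, 0.003]
ft_force: [0.8, 0.2, 1.1]
width: -0.0003
finger_force: 0.0
```

```bash
python3 chk.py
python3 - <<'E'
from h import *
f=snap('wrist'); P=cloud(f); z=P[...,2]
for n in ('wrist','top'):
    f=snap(n);P=cloud(f); z=P[...,2]; c=f['color'].astype(int)
    m=(f['z_map']>0)&(abs(P[...,0]-.61)<.06)&(abs(P[...,1]-.19)<.075)&(z<.168)&(z>.135)
    q=P[m];print(n,'bail',m.sum(), q.mean(0),q.min(0),q.max(0))
    m&=(c[...,0]<170)&(c[...,0]>1.5*c[...,2]); q=P[m]; print(m.sum(),q.mean(0),q.min(0),q.max(0), np.linalg.svd(q[:,:2]-q[:,:2].mean(0),full_matrices=False)[2][0])
E
```

```text
[0.54690642 0.19554893 0.36747259] z [ 0.004 -0.006 -1.   ] y [0.998 0.055 0.004] [0.8 0.2 1.1] tip [0.54761255 0.19457198 0.19407678]
roller 37 [0.60807724 0.19821972 0.16164184] [0.60233905 0.17691781 0.1572682 ] [0.61373751 0.22077735 0.1662342 ]
rim [0.56368631 0.14299873 0.07903833] [0.66942274 0.26189293 0.08992307]
wrist bail 3360 [0.60649274 0.21119627 0.15850735] [0.60032227 0.15481477 0.13527184] [0.61645723 0.26341219 0.1633111 ]
1727 [0.6068298  0.19922913 0.16009273] [0.60051014 0.15897314 0.13527184] [0.61645723 0.26341219 0.1633111 ] [ 0.0518605  -0.99865434]
top bail 4 [0.61217349 0.130952   0.159834  ] [0.61086197 0.12973387 0.1585564 ] [0.61355234 0.13216882 0.16055827]
3 [0.6117881  0.13054639 0.15976753] [0.61086197 0.12973387 0.1585564 ] [0.61355234 0.13211933 0.16055827] [-0.78138128  0.62405392]
```

Request:
arm_command(rows="0.015 0.0005 0 0 0 0 -1;0.016 0.0005 0 0 0 0 -1;0.016 0.0005 0 0 0 0 -1;0.014 0 0 0 0 0 -1;0 0 0 0 0 0 -1;0 0 -0.008 0 0 0 -1;0 0 -0.015 0 0 0 -1;0 0 -0.012 0 0 0 -1")

```text
time_s: 6.15
tcp_pos: [0.6083, 0.1968, 0.329]
tool_rot: [0.687, 0.726, -0.002, 0.002]
ft_force: [-0.7, 0.6, -0.4]
width: 0.0854
finger_force: 0.0
```

Run:
```python
from h import *
from scipy.spatial.transform import Rotation as Ro
s=read_state(); R=Ro.from_quat(s['tool_rot']).as_matrix(); print(s['tcp_pos'],R.round(3))
f=snap('wrist'); P=cloud(f); z=P[...,2]; c=f['color'].astype(int)
m=(f['z_map']>0)&(abs(P[...,0]-.61)<.03)&(abs(P[...,1]-.19)<.075)&(z<.168)&(z>.135)
q=P[m];print('bail',m.sum(), q.mean(0),q.min(0),q.max(0))
m&=(c[...,0]>1.5*c[...,2]); q=P[m]; print(m.sum(),q.mean(0),q.min(0),q.max(0))
cv2.imwrite('pics/w3.png',f['color'][:,:,::-1])
```

```text
[0.60831331 0.19684683 0.32899241] [[-0.055  0.998 -0.   ]
 [ 0.998  0.055 -0.006]
 [-0.006 -0.001 -1.   ]]
bail 5445 [0.6080586  0.20682293 0.15851887] [0.60042958 0.13628754 0.13507773] [0.61761941 0.26340063 0.16319769]
2567 [0.60830929 0.19970221 0.16019474] [0.60106404 0.13628754 0.13510009] [0.61761941 0.26340063 0.16319769]
```

View pics/w3.png

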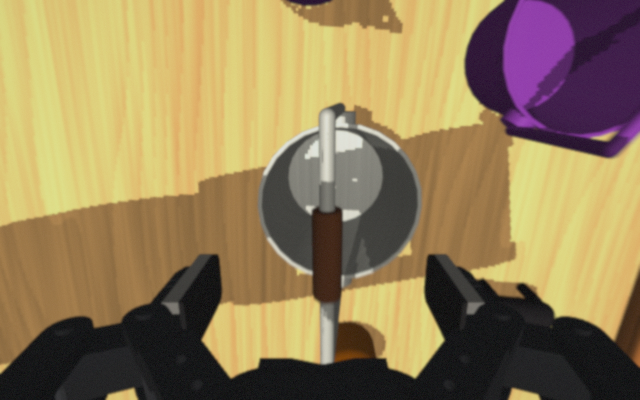

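Request:
arm_command(rows="0 0.0005 -0.009 0 0 0 -1;0 0.0005 -0.008 0 0 0 -1;0 0 0 0 0 0 0;0 0 0 0 0 0 1;0 0 0 0 0 0 1;0 0 0 0 0 0 1;0 0 0 0 0 0 1;0 0 0 0 0 0 1", squeeze=60)

```text
time_s: 7.0
tcp_pos: [0.6095, 0.1979, 0.3151]
tool_rot: [0.688, 0.726, -0.001, 0.003]
ft_force: [-0.3, -0.8, 3.0]
width: 0.012
finger_force: 58.5
```

```bash
python3 chk.py
```

```text
[0.60951907 0.19787354 0.3150799 ] z [ 0.003 -0.006 -1.   ] y [0.999 0.055 0.002] [-0.3 -0.8  3. ] tip [0.60995463 0.19691963 0.14168307]
roller 41 [0.60863818 0.19876436 0.16315516] [0.60128587 0.17876436 0.15754438] [0.61657242 0.21796185 0.18948626]
rim [0.56338174 0.1475309  0.07905035] [0.66990999 0.26240861 0.0894947 ]
```

Request:
arm_command(rows="0 0 0.005 0 0 0 1;0 0 0.01 0 0 0 1;0 0 0.02 0 0 0 1;0 0 0.03 0 0 0 1;0 0 0.03 0 0 0 1;0 0 0.03 0 0 0 1;0 0 0.02 0 0 0 1;0 0 0.01 0 0 0 1")

```text
time_s: 7.85
tcp_pos: [0.6094, 0.1978, 0.4723]
tool_rot: [0.688, 0.726, -0.0, 0.003]
ft_force: [0.1, 1.0, -5.4]
width: 0.0117
finger_force: 58.7
```

```bash
cat > chk2.py <<'E'
from h import *
from scipy.spatial.transform import Rotation as Ro
s=read_state(); R=Ro.from_quat(s['tool_rot']).as_matrix(); print(s['tcp_pos'],'z',R[:,2].round(3),'y',R[:,1].round(3),s['ft_force'].round(1),s['width'],s['finger_force'])
E
python3 chk2.py
python3 - <<'E'
from h import *
s=read_state();T=s['tcp_pos']
for n in ('top','wrist','side'):
    f=snap(n);P=cloud(f); z=P[...,2]
    m=(f['z_map']>0)&(abs(P[...,0]-T[0])<.1)&(abs(P[...,1]-T[1])<.08)&(z<T[2]-.16)&(z>.12)
    q=P[m]; print(n,m.sum(), *( (q.min(0),q.max(0)) if m.sum() else ()))
E
```

```text
[0.60938354 0.19784507 0.47225266] z [ 0.004 -0.005 -1.   ] y [0.999 0.055 0.004] [ 0.1  1.  -5.4] 0.011718308231157971 58.71243596076965
top 452 [0.56516771 0.1486671  0.158372  ] [0.65988794 0.24187152 0.31214728]
wrist 17266 [0.5639875  0.13557943 0.15975647] [0.67124351 0.26390145 0.31224895]
side 1299 [0.56345543 0.14529505 0.15595676] [0.67102483 0.26282205 0.31216718]
```

Request:
arm_command(rows="-0.01 -0.012 0.002 0 0 1 1;-0.02 -0.025 0.002 0 0 1 1;-0.025 -0.03 0.002 0 0 1 1;-0.025 -0.03 0.002 0 0 1 1;-0.025 -0.03 0 0 0 1 1;-0.025 -0.03 0 0 0 1 1;-0.02 -0.03 0 0 0 1 1;-0.015 -0.03 0 0 0 1 1")

```text
time_s: 8.8
tcp_pos: [0.4427, -0.02, 0.4752]
tool_rot: [0.635, 0.773, -0.002, 0.001]
ft_force: [0.9, -2.0, -5.2]
width: 0.0119
finger_force: 58.9
```

Request:
arm_command(rows="-0.012 -0.03 0 0 0 1 1;-0.01 -0.03 0 0 0 1 1;-0.008 -0.03 0 0 0 1 1;-0.006 -0.03 0 0 0 1 1;-0.004 -0.03 0 0 0 1 1;-0.002 -0.025 0 0 0 0.8 1;0 -0.018 0 0 0 0 1;0 -0.008 0 0 0 0 1")

```text
time_s: 9.6
tcp_pos: [0.4018, -0.2215, 0.4752]
tool_rot: [0.596, 0.803, -0.002, 0.001]
ft_force: [-0.1, -0.5, -6.3]
width: 0.0117
finger_force: 58.9
```

```bash
python3 chk2.py
python3 - <<'E'
from h import *
s=read_state();T=s['tcp_pos']; 
for n in ('top','wrist','side'):
    f=snap(n);P=cloud(f); z=P[...,2]
    cv2.imwrite('pics/c_%s.png'%n,f['color'][:,:,::-1])
    m=(f['z_map']>0)&(P[...,0]>.455)&(P[...,0]<.6)&(P[...,1]<-.16)&(P[...,1]>-.32)&(z<.285)&(z>.232)
    print(n,m.sum()); np.save('h_%s.npy'%n,P[m])
    q=P[m]; c=q.mean(0) if m.sum() else 0
    if m.sum()>30: print(q.min(0),q.max(0))
E
```

```text
[ 0.4017822  -0.22147507  0.47520014] z [-0.    -0.004 -1.   ] y [ 0.957  0.289 -0.001] [-0.1 -0.5 -6.3] 0.011736069164676299 58.857879638671875
top 701
[ 0.45506168 -0.28435909  0.23205791] [ 0.59868065 -0.16960117  0.272228  ]
wrist 7177
[ 0.45501323 -0.27818857  0.23200101] [ 0.59742459 -0.16637953  0.27044389]
side 229
[ 0.45522301 -0.28195224  0.23387497] [ 0.59565926 -0.16741601  0.27102717]
```

Run:
```python
from h import *
from scipy.optimize import minimize
for n in ('top','wrist','side'):
    q=np.load('h_%s.npy'%n); q=q[q[:,2]<.262]   # prongs and crossbar
    def cost(p,w=0):
        th,cy=p; c,s=np.cos(th),np.sin(th); x=c*q[:,0]+s*q[:,1]; y=-s*q[:,0]+c*q[:,1]-cy
        k=x<np.percentile(x,99)-.02   # drop the crossbar
        return np.minimum(abs(abs(y[k])-.04),.012).mean()
    b=min((minimize(cost,[t,-.37+d],method='Nelder-Mead') for t in (.25,.3,.35) for d in np.linspace(-.04,.04,9)),key=lambda r:r.fun)
    th,cy=b.x; c,s=np.cos(th),np.sin(th); q=np.load('h_%s.npy'%n); x=c*q[:,0]+s*q[:,1]; y=-s*q[:,0]+c*q[:,1]-cy
    k=abs(abs(y)-.04)<.01
    print(n,'yaw',th,'cy',cy,b.fun,'tip x L',x[k&(y>0)&(x<.45)].min() if (k&(y>0)).any() else 0,'R',x[k&(y<0)].min(),'cross max x',x.max())
    for a in np.arange(.38,.46,.01):
        kk=k&(abs(x-a)<.005); print(round(a,3),kk.sum(),np.percentile(q[kk,2],80).round(4) if kk.any() else 0, end=' | ')
    sx=np.median([0]); print()
s=read_state();T=s['tcp_pos'];th=.294;c,s_=np.cos(th),np.sin(th)
print('tcp in hook axes',c*T[0]+s_*T[1],-s_*T[0]+c*T[1])
f=dict(np.load('f_wrist.npz'));P=cloud(f);z=P[...,2]
m=(f['z_map']>0)&(abs(P[...,0]-T[0])<.1)&(abs(P[...,1]-T[1])<.1)&(z<.325)&(z>.29)
x=c*P[...,0]+s_*P[...,1];y=-s_*P[...,0]+c*P[...,1]
m&=abs(x-(c*T[0]+s_*T[1]))<.03
m2=m&(abs(y-(-s_*T[0]+c*T[1]))>.025)
print('bar',m2.sum(),x[m2].min(),x[m2].max(),y[m2].min(),y[m2].max(),z[m2].max())
```

```text
top yaw 0.29659779951947596 cy -0.37223416312690455 0.00280927159642626 tip x L 0.3760597081995723 R 0.3842579577285623 cross max x 0.503347865358958
0.38 19 0.2471 | 0.39 46 0.27 | 0.4 54 0.2595 | 0.41 44 0.2465 | 0.42 39 0.2428 | 0.43 39 0.2441 | 0.44 37 0.2458 | 0.45 38 0.2477 | 0.46 38 0.2482 | 
wrist yaw 0.3056650616243125 cy -0.37298673933965665 0.003572062898405147 tip x L 0.37151262026037224 R 0.3880240081229014 cross max x 0.5009208459288773
0.38 197 0.2683 | 0.39 230 0.2672 | 0.4 150 0.2536 | 0.41 159 0.241 | 0.42 220 0.2412 | 0.43 301 0.2425 | 0.44 399 0.2441 | 0.45 421 0.2455 | 0.46 422 0.2468 | 
side yaw 0.2846759587875025 cy -0.3649400771761845 0.002843822773865476 tip x L 0.3811887623046194 R 0.3891607981198895 cross max x 0.5073991397044441
0.38 6 0.2452 | 0.39 9 0.269 | 0.4 21 0.2614 | 0.41 20 0.2502 | 0.42 14 0.2402 | 0.43 13 0.2417 | 0.44 15 0.2441 | 0.45 10 0.2442 | 0.46 13 0.2466 | 
tcp in hook axes 0.32119500888897934 -0.3270784857506742
bar 2564 0.31539587006859315 0.32482578439254384 -0.38999348664076733 -0.26240277236896603 0.32027310274105303
```

View pics/c_wrist.png

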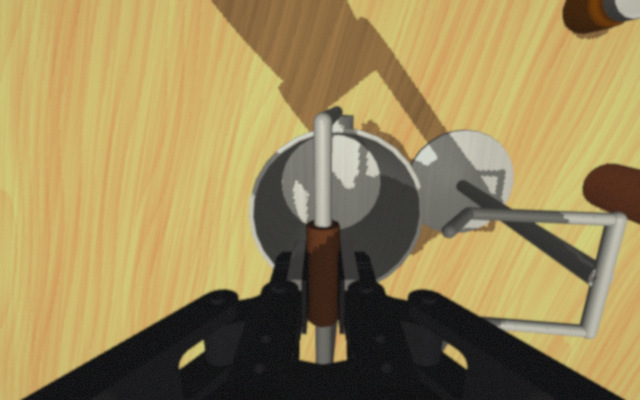

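Request:
arm_command(rows="0.0025 -0.008 0 0 0 0 1;0.004 -0.014 0 0 0 0 1;0.004 -0.013 0 0 0 0 1;0.003 -0.009 0 0 0 0 1;0.0096 0.0029 0 0 0 0 1;0.0134 0.0041 0 0 0 0 1;0.0134 0.0041 0 0 0 0 1;0.0096 0.0029 0 0 0 0 1")

```text
time_s: 10.55
tcp_pos: [0.4629, -0.2493, 0.4766]
tool_rot: [0.595, 0.804, -0.002, 0.002]
ft_force: [-4.7, -0.3, -6.4]
width: 0.0114
finger_force: 59.0
```

Request:
arm_command(rows="0.0096 0.0029 0 0 0 0 1;0.0134 0.0041 0 0 0 0 1;0.0134 0.0041 0 0 0 0 1;0.008 0.0025 0 0 0 0 1;0.004 0.0012 0 0 0 0 1;0 0 0 0 0 0 1;0 0 0 0 0 0 1;0 0 0 0 0 0 1")

```text
time_s: 11.35
tcp_pos: [0.5103, -0.2349, 0.4773]
tool_rot: [0.595, 0.804, -0.0, 0.003]
ft_force: [2.3, 5.3, -10.9]
width: 0.0111
finger_force: 59.5
```

```bash
cat > chk3.py <<'E'
from h import *
import sys
th=.297;c,s_=np.cos(th),np.sin(th)
s=read_state();T=s['tcp_pos'];print(T,s['ft_force'].round(1),s['width'],'tcp hook axes',c*T[0]+s_*T[1]-.414,-s_*T[0]+c*T[1]+.372)
for n in ('wrist','top','side'):
    f=snap(n);P=cloud(f);z=P[...,2]
    x=c*P[...,0]+s_*P[...,1]-.414;y=-s_*P[...,0]+c*P[...,1]+.372
    zb=float(sys.argv[1])
    m=(f['z_map']>0)&(abs(x-.0)<.03)&(abs(y)<.075)&(abs(z-zb)<.012)&(abs(y)>.047)
    for sg in (1,-1):
        k=m&(sg*y>0)
        if k.sum()>3: print(n,sg,k.sum(),'x',np.median(x[k]).round(4),'y out',(sg*y[k]).max().round(4),'z',np.percentile(z[k],90).round(4))
    if n=='wrist': cv2.imwrite('pics/%s.png'%sys.argv[2],f['color'][:,:,::-1])
    if n=='side': cv2.imwrite('pics/%s_s.png'%sys.argv[2],cv2.resize(f['color'][60:240,280:480,::-1],(600,540)))
E
python3 chk3.py .314 d1
```

```text
[ 0.5102806  -0.23489974  0.47734714] [  2.3   5.3 -10.9] 0.011066183714277148 tcp hook axes 0.005195790878019968 -0.0019506215096176116
wrist 1 943 x 0.0045 y out 0.0643 z 0.3194
wrist -1 46 x 0.0043 y out 0.0602 z 0.3165
top 1 42 x 0.0046 y out 0.0618 z 0.3224
side 1 17 x 0.0035 y out 0.0664 z 0.3207
```

Run:
```python
import cv2,numpy as np
a=cv2.imread('pics/d1.png');b=cv2.resize(cv2.imread('pics/d1_s.png'),(444,400))
cv2.imwrite('pics/d1c.png',cv2.resize(np.hstack([a[:,150:],b]),(800,343)))
```

```text
(no output)
```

View pics/d1c.png

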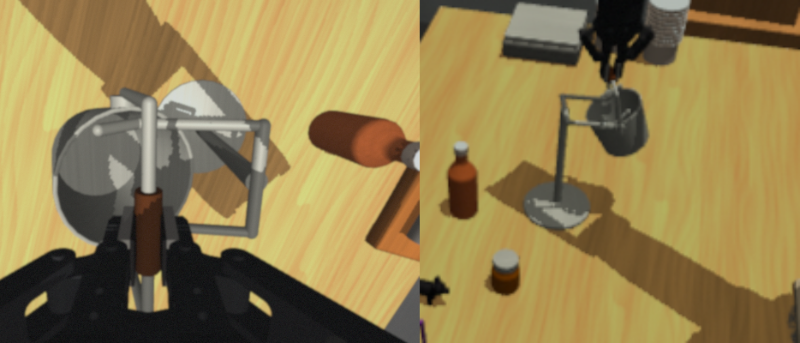

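Request:
arm_command(rows="-0.005 -0.0015 0 0 0 0 1;-0.0096 -0.0029 0 0 0 0 1;-0.0134 -0.0041 0 0 0 0 1;-0.0134 -0.0041 0 0 0 0 1;-0.0134 -0.0041 0 0 0 0 1;-0.0134 -0.0041 0 0 0 0 1;-0.0134 -0.0041 0 0 0 0 1;-0.0096 -0.0029 0 0 0 0 1")

```text
time_s: 12.3
tcp_pos: [0.4176, -0.2637, 0.4778]
tool_rot: [0.596, 0.803, -0.002, 0.003]
ft_force: [0.4, -0.7, -5.8]
width: 0.0114
finger_force: 59.2
```

Request:
arm_command(rows="-0.005 -0.0015 0 0 0 0 1;0 0 0 0 0 0 1;0 0 -0.006 0 0 0 1;0 0 -0.008 0 0 0 1;0 0 -0.008 0 0 0 1;0 0 0 0 0 0 1;0 0 0 0 0 0 1;0 0 0 0 0 0 1")

```text
time_s: 13.1
tcp_pos: [0.4142, -0.2647, 0.4555]
tool_rot: [0.595, 0.804, -0.001, 0.003]
ft_force: [0.0, 0.3, -4.5]
width: 0.0118
finger_force: 59.1
```

Run:
```python
from h import *
th=.297;c,s_=np.cos(th),np.sin(th)
s=read_state();T=s['tcp_pos'];print(T,s['ft_force'].round(1),s['width'])
for n in ('top','side','wrist'):
    f=snap(n);P=cloud(f);z=P[...,2]
    x=c*P[...,0]+s_*P[...,1]-.414;y=-s_*P[...,0]+c*P[...,1]+.372
    m=(f['z_map']>0)&(x<-.028)&(x>-.2)&(abs(y)<.075)
    k=m&(z>.19)&(z<.25); A=np.c_[x[k],y[k],np.ones(k.sum())]
    if n!='side': print(n,'rim pts',k.sum(),x[k].min(),x[k].max(),y[k].min(),y[k].max(),z[k].min(),z[k].max())
    for lo in (-.16,-.14,-.12,-.1,-.08,-.06,-.04):
        kk=m&(z<.26)&(x>lo-.005)&(x<lo+.005)&(abs(y)<.05); print(round(lo,2),kk.sum(),z[kk].max().round(3) if kk.any() else 0,end=' | ')
    kk=m&(z>.27)&(z<.305)&(abs(y)>.03); print('\nbar',kk.sum(),x[kk].mean(),y[kk].min(),y[kk].max(),np.percentile(z[kk],90))
    if n=='side': cv2.imwrite('pics/e1.png',cv2.resize(f['color'][60:240,280:480,::-1],(600,540)))
```

```text
[ 0.4141543  -0.26465055  0.45554254] [ 0.   0.3 -4.5] 0.011763193571854963
top rim pts 712 -0.15790978347428297 -0.05120341260859601 -0.0650807298843607 0.06132754904467447 0.19009586928080524 0.24920051502796892
-0.16 111 0.225 | -0.14 279 0.225 | -0.12 241 0.225 | -0.1 278 0.225 | -0.08 329 0.226 | -0.06 265 0.227 | -0.04 129 0.006 | 
bar 77 -0.09492390218930621 0.030436541858353316 0.06066270815779473 0.2984277327079541
-0.16 59 0.226 | -0.14 93 0.224 | -0.12 129 0.224 | -0.1 100 0.222 | -0.08 127 0.223 | -0.06 124 0.226 | -0.04 41 0.006 | 
bar 26 -0.09681008633941708 0.03255635826190406 0.06666394478264809 0.2973891799208806
wrist rim pts 6261 -0.15773275326783998 -0.05043999573637098 -0.06357536529106955 0.06455352143016807 0.19000751214501072 0.2499549551534769
-0.16 337 0.223 | -0.14 2456 0.224 | -0.12 1502 0.225 | -0.1 229 0.144 | -0.08 1441 0.225 | -0.06 2574 0.225 | -0.04 290 0.002 | 
bar 2201 -0.09643967921493207 -0.06448615760920678 0.06374422952292425 0.29631970844949335
```

View pics/e1.png

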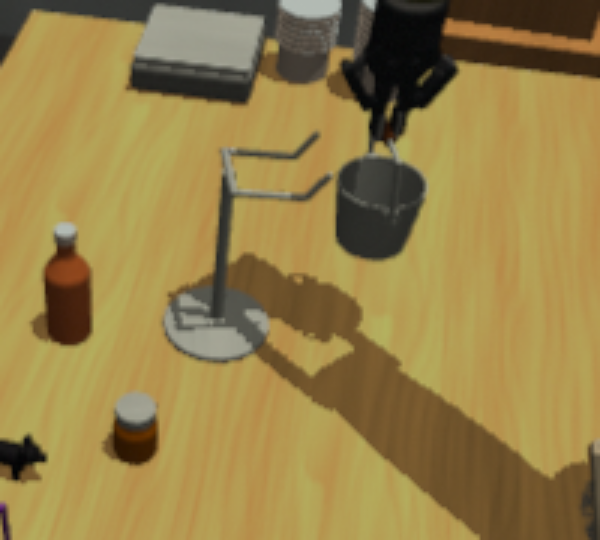

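Request:
arm_command(rows="0.005 0.0015 -0.002 0 0 0 1;0.0096 0.0029 -0.002 0 0 0 1;0.0134 0.0041 0 0 0 0 1;0.0134 0.0041 0 0 0 0 1;0.0134 0.0041 0 0 0 0 1;0.0134 0.0041 0 0 0 0 1;0.0115 0.0035 0 0 0 0 1;0.0096 0.0029 0 0 0 0 1")

```text
time_s: 14.05
tcp_pos: [0.5045, -0.237, 0.4512]
tool_rot: [0.595, 0.804, -0.001, 0.003]
ft_force: [0.0, -0.5, -5.5]
width: 0.0111
finger_force: 59.2
```

Request:
arm_command(rows="0.005 0.0015 0 0 0 0 1;0.002 0.0006 0 0 0 0 1;0 0 0 0 0 0 1;0 0 0 0 0 0 1;0 0 0 0 0 0 1;0 0 0 0 0 0 1;0 0 0 0 0 0 1;0 0 0 0 0 0 1")

```text
time_s: 14.85
tcp_pos: [0.5102, -0.2355, 0.4514]
tool_rot: [0.595, 0.803, -0.001, 0.003]
ft_force: [-0.1, 0.4, -5.7]
width: 0.0114
finger_force: 59.2
```

```bash
python3 chk3.py .29 f1
```

```text
[ 0.51017825 -0.23545649  0.45138042] [-0.1  0.4 -5.7] 0.011431531427215426 tcp hook axes 0.004934995084680427 -0.0024530377324596397
wrist 1 822 x 0.0041 y out 0.0636 z 0.2922
wrist -1 75 x 0.0036 y out 0.0508 z 0.2904
top 1 31 x 0.0038 y out 0.0612 z 0.2936
side 1 13 x 0.0035 y out 0.0626 z 0.2936
```

Request:
arm_command(rows="0 0 -0.004 0 0 0 1;0 0 -0.008 0 0 0 1;0 0 -0.008 0 0 0 1;0 0 -0.008 0 0 0 1;0 0 -0.006 0 0 0 1;0 0 -0.004 0 0 0 1;0 0 -0.003 0 0 0 1;0 0 0 0 0 0 1")

```text
time_s: 15.8
tcp_pos: [0.5102, -0.2353, 0.4099]
tool_rot: [0.595, 0.803, -0.001, 0.002]
ft_force: [-0.3, -0.0, -6.0]
width: 0.0116
finger_force: 59.2
```

Request:
arm_command(rows="0 0 -0.001 0 0 0 1;0 0 -0.001 0 0 0 1;0 0 -0.001 0 0 0 1;0 0 -0.001 0 0 0 1;0 0 -0.001 0 0 0 1;0 0 0 0 0 0 1;0 0 0 0 0 0 1;0 0 0 0 0 0 1")

```text
time_s: 16.6
tcp_pos: [0.5104, -0.2354, 0.4071]
tool_rot: [0.595, 0.803, -0.001, 0.004]
ft_force: [-3.4, 2.9, 5.4]
width: 0.0116
finger_force: 60.5
```

```bash
python3 chk3.py .245 g1
```

```text
[ 0.51038438 -0.23535941  0.407132  ] [-3.4  2.9  5.4] 0.01164409617212927 tcp hook axes 0.005160508011423592 -0.0024205334103981624
wrist 1 802 x 0.0045 y out 0.0633 z 0.2474
wrist -1 65 x 0.0044 y out 0.05 z 0.2468
top 1 28 x 0.0044 y out 0.0602 z 0.2489
side 1 11 x 0.0039 y out 0.0641 z 0.2474
```

Request:
arm_command(rows="0 0 0.001 0 0 0 1;0 0 0 0 0 0 0.6;0 0 0 0 0 0 0.4;0 0 0 0 0 0 0.2;0 0 0 0 0 0 0;0 0 0 0 0 0 0;0 0 0 0 0 0 0;0 0 0 0 0 0 0")

```text
time_s: 17.55
tcp_pos: [0.5103, -0.2354, 0.4063]
tool_rot: [0.595, 0.803, -0.001, 0.003]
ft_force: [0.6, 0.2, 1.1]
width: 0.0424
finger_force: 0.0
```

Request:
arm_command(rows="0 0 0 0 0 0 0;0 0 0.005 0 0 0 0;0 0 0.01 0 0 0 0;0 0 0.02 0 0 0 0;0 0 0.03 0 0 0 0;0 0 0.03 0 0 0 0;0 0 0.02 0 0 0 0;0 0 0.01 0 0 0 0")

```text
time_s: 18.35
tcp_pos: [0.5103, -0.2353, 0.5351]
tool_rot: [0.595, 0.803, -0.001, 0.005]
ft_force: [-0.3, 0.4, 0.6]
width: 0.0425
finger_force: 0.0
```

```bash
python3 chk3.py .245 k1
python3 - <<'E'
from h import *
th=.297;c,s_=np.cos(th),np.sin(th)
for n in ('top','side'):
    f=snap(n);P=cloud(f);z=P[...,2]
    x=c*P[...,0]+s_*P[...,1]-.414;y=-s_*P[...,0]+c*P[...,1]+.372
    for lo in (-.05,-.03,-.01,.01,.03,.05):
        kk=(z<.2)&(z>.1)&(x>lo-.005)&(x<lo+.005)&(abs(y)<.06); print(lo,kk.sum(),z[kk].max().round(3) if kk.any() else 0,end=' | ')
    print()
E
```

```text
[ 0.51030376 -0.23532817  0.53511137] [-0.3  0.4  0.6] 0.04250747252727495 tcp hook axes 0.005092558283926352 -0.0023670656057336315
wrist 1 205 x 0.0049 y out 0.0629 z 0.2474
wrist -1 173 x 0.0031 y out 0.0667 z 0.247
top 1 29 x 0.0045 y out 0.0603 z 0.2496
top -1 38 x 0.0037 y out 0.0689 z 0.25
side 1 12 x 0.0044 y out 0.0639 z 0.2485
side -1 9 x 0.0029 y out 0.0658 z 0.2486
-0.05 81 0.176 | -0.03 118 0.177 | -0.01 20 0.176 | 0.01 121 0.199 | 0.03 111 0.179 | 0.05 62 0.181 | 
-0.05 29 0.174 | -0.03 60 0.174 | -0.01 70 0.175 | 0.01 79 0.175 | 0.03 72 0.176 | 0.05 64 0.179 |
```

View pics/k1_s.png

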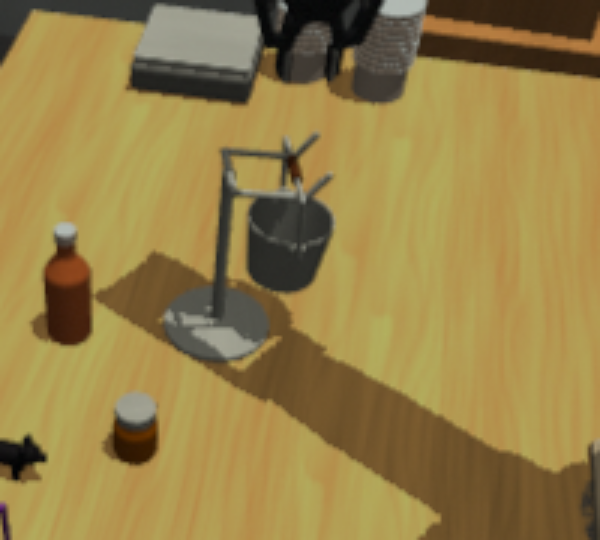

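The picture shows the pail hanging level on both prongs, with the gripper clear above it. The bar is about 4 mm from the seat and the rim tilt is about 0.05 rad.

```bash
python3 -c "
from plant import *
print(sign_off())"
```

```text
the job is handed in; nothing more can be done
None
```

The pail hangs level and still by its grip bar across both prongs, with the gripper clear above it, and the job was handed in at about 18.5 s. Its rim caught the prongs on the first approach and the pail tilted (by eye 15–25°, not measured), so I backed out and came in lower; I kept the arm clear of the shaker, bottle and pig.

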